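Pin the boom of a wooden toy digger into its fork

TASK

Draw the red-headed wooden pivot pin out of its drilled block and thread it straight down through the three holes of the toy digger on the board - upper cheek, yellow boom, lower cheek - until its head sits fully home on the upper cheek, then let go. The pine dents, so feel for the holes and work gently, never pressing pin against toy with more than about 40 N, and leave the jar, cup, hammer and sanding block where they are.

Things in the scene. Friction and masses are not known exactly. Their poses are not given: they have to be found in the camera images.
- jig: Fixed plywood board, 160 (x) x 180 (y) x 12 mm. Origin: middle of its underside on the bench, z up. A wooden toy digger is stuck on it by hand, square to the board, so its hole axis is ANYWHERE within x = +6 to +32 mm and y = -18 to +18 mm from the board's middle: not measured, must be seen or felt. The tape holds it against pushes below 50 N. Nothing on the board stands above z = 92 mm.
- jig_upper (a point): Board point (fixed to the board, NOT the toy), x = y = 0, at the level of the top of the toy's upper cheek: 80 (x) x 70 (y) mm, from z = 74 to 92 mm, with a vertical 14 mm through hole in its middle. Its flat upright side faces, 40 mm to the +x side and 35 mm to each y side of the hole axis, are free to touch. A blue upright, up to z = 92 mm, closes the -x side.
- jig_boom (a point): Board point, x = y = 0, at mid-height of the yellow boom between the cheeks (z = 47 to 63 mm, 14 mm hole; it reaches 0.2 m to +x, ending in a dark bucket up to 65 mm high). The boom is loose: its hole may be 2.2 mm off the cheeks' axis to +y or -y. About 4 N sideways moves it: the pin's tapered nose pressed down into it with some 5 to 15 N brings it into line.
- jig_lower (a point): Board point, x = y = 0, at the level of the top of the toy's lower cheek: z = 18 to 36 mm, 80 x 70 mm, 14 mm through hole in line with the upper cheek's hole.
- pin_head (a point): Centre of the head of the loose wooden pin, 40 to 85 g. Head: red block 22 x 22 mm (sides along x and y), 50 mm tall, to be gripped. Below it a round 12 mm shaft, 76 mm long, its last 10 mm tapering to a 7 mm flat nose. z: up along the pin; nose 101 mm below this point. Start: upright in the block, head resting on it, this point 105 mm above the bench; fully home in the toy 117 mm.
- block: Fixed drilled beam offcut that keeps the pin, 62 x 62 x 80 mm, hole 15 mm wide through its middle. Origin: centre of its underside.
- screw_jar: Amber jar with black lid, 60 mm across, 70 mm tall, bystander. Origin: centre of its underside.
- sanding_block: Cork sanding block with green grip, 110 x 55 x 44 mm, bystander. Origin: centre of its underside.
- red_cup: Red cup, 72 mm across, 90 mm tall, bystander. Origin: centre of its underside.
- hammer: Hammer lying along its x, about 260 mm long, bystander. Origin: underside, near its middle.

How it is judged (in metres and radians):
On the way, in this order (a step that is already met when the one before it is completed fails the run):
1. the pin is drawn up out of its block (height (world z) of pin_head above 0.186 m), for 0.1 s.
2. its nose has entered the upper cheek's hole, the pin upright (z of pin_head in the frame of jig below 0.184 m and x of pin_head in the frame of jig between 0.003 and 0.035 m and y of pin_head in the frame of jig between -0.0205 and 0.0205 m and angle between pin_head's own z axis and vertical below 0.12 rad), for 0.05 s.
At the end, for the whole second after the job is handed in: The pin is through all three holes, upright within 0.06 rad, its head down on the upper cheek within 2.5 mm, borne by the toy, at rest and released (z of pin_head in the frame of jig between 0.1145 and 0.1195 m and x of pin_head in the frame of jig between 0.003 and 0.035 m and y of pin_head in the frame of jig between -0.0205 and 0.0205 m and angle between pin_head's own z axis and vertical below 0.06 rad and contact force between pin and jig above 0.1 N and contact force between pin and the fingers below 0.1 N and linear speed of pin below 0.02 m/s); the robot touches nothing.
It fails at once if the pin is pressed against the toy or board with more than 40 N (contact force between pin and jig above 40 N).
It fails at once if the jar, sanding block, cup or hammer is moved by more than 20 mm (distance of any of screw_jar, sanding_block, red_cup, hammer from where it was at the start of the episode above 0.02 m).
It also fails if it takes over 64 s, if anything falls off the work surface, if the arm or the gripper's body presses on something with over 40 N, if the wrist force passes 120 N, or if a joint passes its speed limit or range.

ROBOT

A 6-joint arm with a two-finger parallel gripper is mounted at the origin on the work surface. World frame = base frame: x ahead of the robot, y to its left, z up, the work surface at z = 0. Lengths are in mm, angles in degrees, forces in N, time in s.
With the tool pointing down it reaches from about 300 to 750 mm from the base axis. Payload 8.5 kg.
Tool frame: the origin (TCP) lies midway between the tips of the shut fingers; the grasp point (between the pads) lies 19 mm behind it; z points along the fingers, y is the direction in which the jaws open and shut (so a half turn about z gives the same grasp; the last joint's range is limited). The gripper opens to 88 mm and grips with 3 to 60 N. Pads are 18 mm wide; open, the fingers measure 123 mm over their backs; the gripper's body (75 mm by 187 mm) begins 45 mm behind the grasp point.
Start: joints at [54.872, 21.807, 74.336, -0, 83.858, -12.336], TCP at [213.055, 507.038, 201.748] pointing down, gripper open.
Joint ranges: [-178.18, 178.18], [-50.72, 133.34], [12.68, 142.11], [-81.47, 261.47], [9.98, 163.14], [-165.26, 165.26]. Speed limits (degrees/s): [136.94, 136.94, 180, 180, 180, 180].

INTERFACE

Orientations are given as a 3x3 rotation matrix whose columns are the frame's x, y, z axes.
In Python, from plant import bot, viewer, spotter gives the robot as it stands.
- The arm moves only by the shell command python3 -m jog 'ROWS' [FORCE]. ROWS is JSON, a list that holds one entry, the list of rows, each a list of 7 numbers: the opening, from 0 (shut) to 1 (fully open), then the shift along the tool's x, y, z in cm, then the turn, a rotation vector about the tool's x, y, z in degrees. A call has 1 to 12 rows; each row is the pose to reach, as a shift and turn from the pose measured when the call began, along the tool's axes at that moment; what a row does not reach only later rows make up. A row lasts 1/10 s, in which the tool goes at most 50 mm and 8.59 degrees, less where a joint would pass 70% of its speed; a pose out of reach is approached as far as the arm can. A call with a gripper value outside its range is refused whole. The fingers move at their own pace and stop on an object; FORCE is the grip in N (left out, the last holds). Time passes only in rows, so rows that repeat a pose let the fingers close. It gives the time, the measured TCP pose, the force and the opening at its end, in the units of the state.
- bot.state(): the state, without advancing time (a new reading comes with each control period).
- viewer.capture(name): name is "scene" or "side" or "wrist"; returns the picture (420x560x3 uint8, blue, green, red); there is no depth.
- viewer.camera_info(name): a dict with "fov_y" (degrees; the focal length in pixels is half the picture's height over the tangent of half this angle, whatever the lens; pixels are square), "cx", "cy" (the principal point, pixels), "cam_to_world" (4x4, takes a point from camera to world coordinates). Camera axes: x right, y down, z forward; pixel columns grow to the right and rows downward; lengths in mm; the calibration is good to about 2 mm. A picture is of the moment at which its call begins: read the wrist's pose just before it. camera_info takes no time and is no camera call; for the wrist camera it gives the pose at the moment of the call.
- bot.sign_off(): hands the job in, once; it reports no verdict.
Trained networks look in the newest picture that a camera, given by its name, has taken for a name from the list of things; names that differ only in an ending like _2 or _b are one class to them, and where a whole thing is asked for, a point or a joint stands for the part that bears it (a point fixed in the world has none). Each returns a list of dicts, best first, with "confidence" (0 to 1); they miss things now and then, are a little off and sometimes report something else, mostly with a low value. They report only what shows in the picture. A call takes as long as a camera call.
- spotter.look_for(camera, label): "bbox" ([centre column, centre row, width, height] in pixels, round what is visible of it).
- spotter.masks_of(camera, label): "mask" (420x560 bool, what is visible of it) and "bbox" ([centre column, centre row, width, height] in pixels, round what is visible of it).
- spotter.place_of(camera, label): "uv" ([column, row] in pixels: a listed point, or the origin of a listed thing).
The state is a dict: "clock": time; "joint_positions": joint angles; "dq": joint speeds; "tau": joint torques, N m; "ee_pos": TCP position; "eef_rot": TCP orientation; "force": force on the tool from outside, world axes, zero at the start; "moment": the same for the moment, N m; "opening": opening from 0.0 (shut) to 1.0 (fully open).
Only numpy, scipy, OpenCV 4.12 (cv2) and the standard library are available. Lean on these libraries where they do the work, as an engineer would, in place of code of your own. Each camera call takes 0.05 s, during which the arm holds its last target.

## Working session

There is one attempt and no reset: what is moved stays moved. The work goes in short steps, Python scripts to look and compute and a shell command to move; the robot and the scene stay as the last step left them, time stands still between calls to the robot, and variables do not carry over. Pictures are saved under pics/ and viewed, and the job is handed in when it is done.

```bash
ls; mkdir -p pics
python3 - <<'E'
from plant import bot, viewer, spotter
import cv2
s=bot.state()
print({k:s[k] for k in ('clock','ee_pos','eef_rot','force','opening')})
for c in ('scene','side','wrist'):
    i=viewer.camera_info(c); print(c,i)
    cv2.imwrite(f'pics/{c}0.png',viewer.capture(c))
for c in ('scene','side'):
  for l in ('pin_head','block','jig','jig_upper'):
    try: print(c,l,spotter.place_of(c,l)[:2])
    except Exception as e: print(c,l,e)
print(bot.state()['clock'])
E
```

```text
pics
{'clock': 0.0, 'ee_pos': array([212.87154118, 506.77775834, 201.13080982]), 'eef_rot': array([[-9.21926957e-01,  3.87362838e-01, -8.47601450e-04],
       [ 3.87363633e-01,  9.21926240e-01, -1.19277095e-03],
       [ 3.19390878e-04, -1.42797767e-03, -9.99998929e-01]]), 'force': array([-0.49420912, -0.42256189,  0.20427015]), 'opening': 1.0030963921172633}
scene {'fov_y': 42.89773191005943, 'cx': 285.13216477974, 'cy': 198.64829315648976, 'cam_to_world': array([[ 7.01569802e-01,  6.07738754e-01, -3.72093295e-01,
         1.15970371e+03],
       [ 7.12582567e-01, -6.02044833e-01,  3.60233404e-01,
        -5.56107488e+02],
       [-5.08904539e-03, -5.17876073e-01, -8.55440515e-01,
         1.40064079e+03],
       [ 0.00000000e+00,  0.00000000e+00,  0.00000000e+00,
         1.00000000e+00]])}
side {'fov_y': 48.12396692789863, 'cx': 275.5017708724202, 'cy': 212.49901801719824, 'cam_to_world': array([[ 9.72037197e-01, -1.16064111e-01,  2.04139193e-01,
         3.22894513e+02],
       [-2.34723700e-01, -5.05995718e-01,  8.29983806e-01,
        -1.00438836e+03],
       [ 6.96222531e-03, 
[... 441 characters left out ...]
  2.67000833e-01, -9.63695412e-01,
         3.83409157e+02],
       [ 0.00000000e+00,  0.00000000e+00,  0.00000000e+00,
         1.00000000e+00]])}
scene pin_head [{'uv': [236.8, 218.9], 'confidence': 0.52}]
scene block [{'uv': [239.2, 240.7], 'confidence': 0.85}]
scene jig [{'uv': [310.6, 149.4], 'confidence': 0.77}]
scene jig_upper [{'uv': [309.8, 133.7], 'confidence': 0.82}]
side pin_head [{'uv': [284.7, 241.9], 'confidence': 0.87}]
side block [{'uv': [225.7, 197.2], 'confidence': 0.7}, {'uv': [287.8, 281.3], 'confidence': 0.68}]
side jig [{'uv': [227.0, 205.7], 'confidence': 0.83}, {'uv': [342.9, 232.3], 'confidence': 0.23}]
side jig_upper [{'uv': [226.1, 178.3], 'confidence': 0.7}]
0.55
```

View pics/scene0.png

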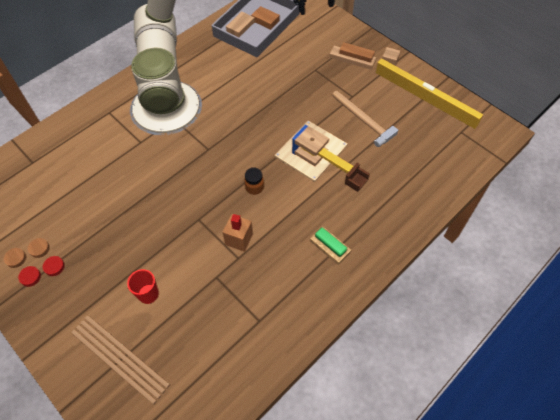

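View pics/side0.png

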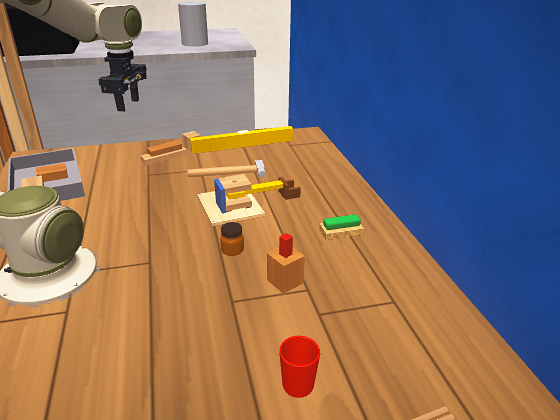

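View pics/wrist0.png

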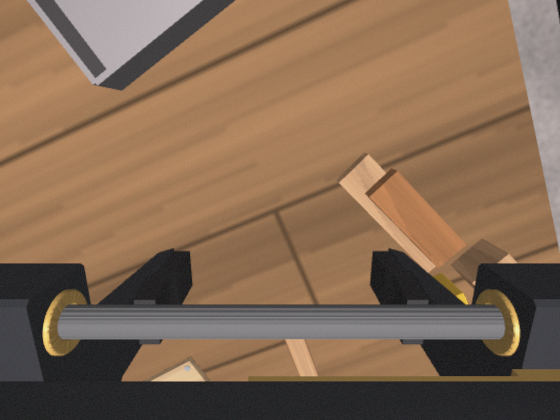

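```bash
cat > h.py <<'E'
import numpy as np
from plant import bot, viewer, spotter
def K(i):
    f=210/np.tan(np.radians(i['fov_y']/2)); return f,i['cx'],i['cy']
def toz(i,uv,z):
    f,cx,cy=K(i);T=i['cam_to_world'];d=T[:3,:3]@np.array([(uv[0]-cx)/f,(uv[1]-cy)/f,1]);o=T[:3,3]
    return o+d*(z-o[2])/d[2]
def proj(i,p):
    f,cx,cy=K(i);T=i['cam_to_world'];q=T[:3,:3].T@(np.asarray(p,float)-T[:3,3]);return np.array([cx+f*q[0]/q[2],cy+f*q[1]/q[2]])
E
python3 - <<'E'
from h import *
a=viewer.camera_info('scene');b=viewer.camera_info('side')
print('pin',toz(a,(236.8,218.9),105),toz(b,(284.7,241.9),105))
print('block',toz(a,(239.2,240.7),0),toz(b,(287.8,281.3),0))
print('jig',toz(a,(310.6,149.4),0),toz(b,(227,205.7),0))
print('up',toz(a,(309.8,133.7),92),toz(b,(226.1,178.3),92))
E
```

```text
pin [ 548.61602617 -151.698899    105.        ] [ 556.04721737 -147.1773613   105.        ]
block [ 558.36990166 -162.63641246    0.        ] [ 561.61770595 -162.3465837     0.        ]
jig [4.75545239e+02 2.23387019e+02 2.27373675e-13] [473.33762146 223.29372473   0.        ]
up [477.01137937 213.59882555  92.        ] [475.23974154 224.92605162  92.        ]
```

The scene view shows the pin at (237,222), the digger at (310,142), the jar at (253,180) and the cup at (143,287). Both cameras agree to about 10 mm. Next I'll move to a wrist view over the digger.

```bash
python3 -m jog '[[[1,-4,-1.3,-0.6,0,0,-3],[1,-8.2,-2.7,-1.2,0,0,-6],[1,-12.3,-4,-1.8,0,0,-9],[1,-16.4,-5.4,-2.4,0,0,-12],[1,-20.5,-6.7,-3,0,0,-15],[1,-24.7,-8.1,-3.5,0,0,-17],[1,-28.8,-9.5,-4.1,0,0,-19],[1,-32.9,-10.8,-4.7,0,0,-21],[1,-37,-12.1,-5.3,0,0,-22.8],[1,-41.1,-13.5,-5.9,0,0,-22.8],[1,-41.1,-13.5,-5.9,0,0,-22.8],[1,-41.1,-13.5,-5.9,0,0,-22.8]]]'
cat > look.py <<'E'
import sys,cv2
from h import *
n=sys.argv[1];labs=sys.argv[2:]
s=bot.state();i=viewer.camera_info('wrist');im=viewer.capture('wrist');cv2.imwrite(f'pics/{n}.png',im)
np.set_printoptions(precision=3,suppress=True)
print(s['clock'],s['ee_pos'],s['eef_rot'].round(4).tolist(),s['force'],s['opening'])
np.save(f'pics/{n}.npy',i['cam_to_world'])
Z=dict(jig_upper=92,jig=0,pin_head=105,block=0,jig_boom=55)
for l in labs:
    for d in spotter.place_of('wrist',l)[:2]: print(l,d,toz(i,d['uv'],Z[l]))
E
python3 look.py w1 jig_upper jig
```

```text
clock: 1.75
ee_pos: [539.9, 222.9, 260.4]
eef_rot: [[-1.0, 0.001, -0.001], [0.001, 1.0, 0.0], [0.001, 0.0, -1.0]]
force: [-0.1, 0.4, -0.3]
opening: 0.999
1.75 [539.855 222.897 260.352] [[-1.0, 0.0014, -0.0008], [0.0014, 1.0, 0.0001], [0.0008, 0.0001, -1.0]] [-0.106  0.427 -0.271] 0.9987271457235418
jig_upper {'uv': [274.1, 132.1], 'confidence': 0.84} [481.414 215.613  92.   ]
jig {'uv': [277.0, 128.4], 'confidence': 0.78} [479.087 217.625   0.   ]
```

View pics/w1.png

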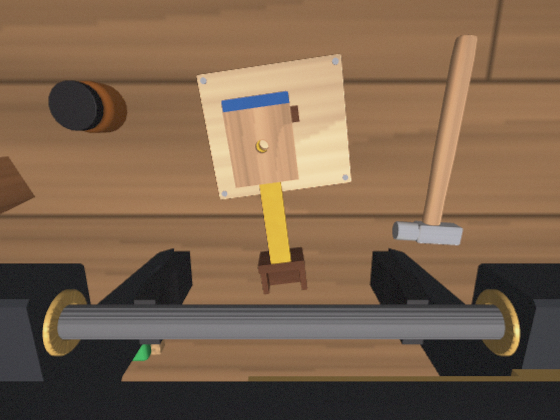

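The wrist view shows the board yawed about 8° and the hole in the upper cheek near (262,146), with yellow boom visible through it. I'll zoom in to measure it.

Run:
```python
import cv2
im=cv2.imread('pics/w1.png');c=im[85:195,195:345]
cv2.imwrite('pics/w1z.png',cv2.resize(c,None,fx=5.3,fy=5.3,interpolation=cv2.INTER_CUBIC))
```

```text
(no output)
```

View pics/w1z.png

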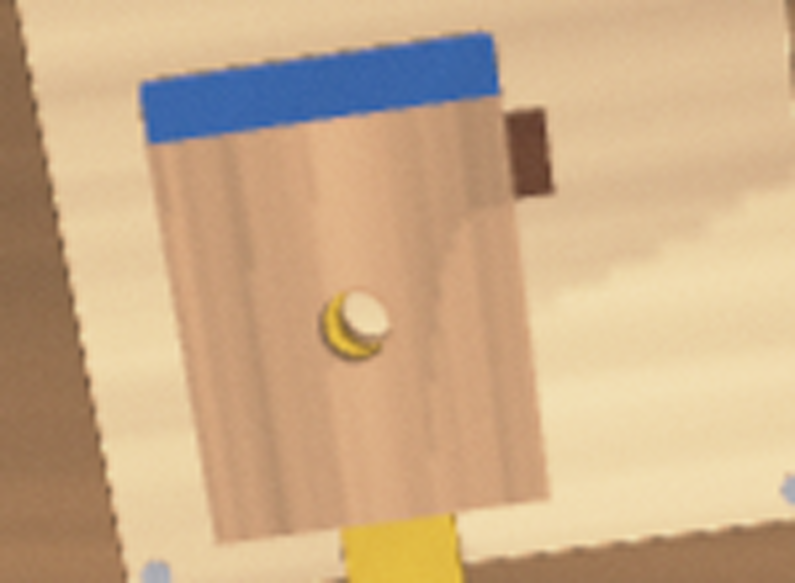

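Run:
```python
from h import *
i=viewer.camera_info('wrist');i['cam_to_world']=np.load('pics/w1.npy')
z=lambda x,y:(194.6+x/5.3,84.6+y/5.3)
for n,p in dict(hole=(355,325),bluL=(148,143),bluR=(498,97),BR=(548,497),BL=(218,545)).items(): print(n,z(*p),toz(i,z(*p),92).round(1))
for p in [(203,81),(335,61),(345,178),(224.5,194)]: print(toz(i,p,12).round(1))
print(toz(i,(77,105),70))
```

```text
hole (261.5811320754717, 145.92075471698112) [495.6 202.2  92. ]
bluL (222.5245283018868, 111.58113207547169) [460.8 162.5  92. ]
bluR (288.5622641509434, 102.90188679245283) [452.4 230.6  92. ]
BR (297.9962264150943, 178.37358490566038) [530.4 241.3  92. ]
BL (235.73207547169812, 187.43018867924528) [540.3 173.1  92. ]
[422.  126.4  12. ]
[399.5 288.8  12. ]
[543.2 308.4  12. ]
[564.8 146.2  12. ]
[4.52972119e+02 3.40892430e-01 7.00000000e+01]
```

The corner mean and the hole ellipse agree at (495.8, 202.1), with yaw 7.6° and an offset of about (11,-17) on the board, which is within the given range. Next is the pin.

```bash
python3 -m jog '[[[1,-1,-3.5,0,0,0,0],[1,-2,-7.5,0,0,0,0],[1,-3,-11.5,0,0,0,0],[1,-4,-15.5,0,0,0,0],[1,-5,-19.5,0,0,0,0],[1,-6,-23.5,0,0,0,0],[1,-7,-27.5,0,0,0,0],[1,-8,-31.5,0,0,0,0],[1,-8,-35,0,0,0,0],[1,-8,-37.3,0,0,0,0],[1,-8,-37.3,0,0,0,0]]]'
python3 look.py w2 pin_head block
python3 - <<'E'
import cv2
im=cv2.imread('pics/w2.png');c=im[60:230,180:380]
cv2.imwrite('pics/w2z.png',cv2.resize(c,None,fx=3.5,fy=3.5,interpolation=cv2.INTER_CUBIC))
E
```

```text
clock: 3.0
ee_pos: [619.1, -150.1, 260.3]
eef_rot: [[-1.0, 0.0, -0.001], [0.0, 1.0, -0.0], [0.001, -0.0, -1.0]]
force: [0.4, 0.6, -0.1]
opening: 0.999
3.0 [ 619.071 -150.126  260.31 ] [[-1.0, 0.0004, -0.0009], [0.0004, 1.0, -0.0], [0.0009, -0.0, -1.0]] [ 0.366  0.648 -0.119] 0.998560072543988
pin_head {'uv': [272.0, 127.1], 'confidence': 0.9} [ 555.374 -159.309  105.   ]
block {'uv': [270.6, 126.3], 'confidence': 0.57} [ 555.567 -163.913    0.   ]
```

View pics/w2z.png

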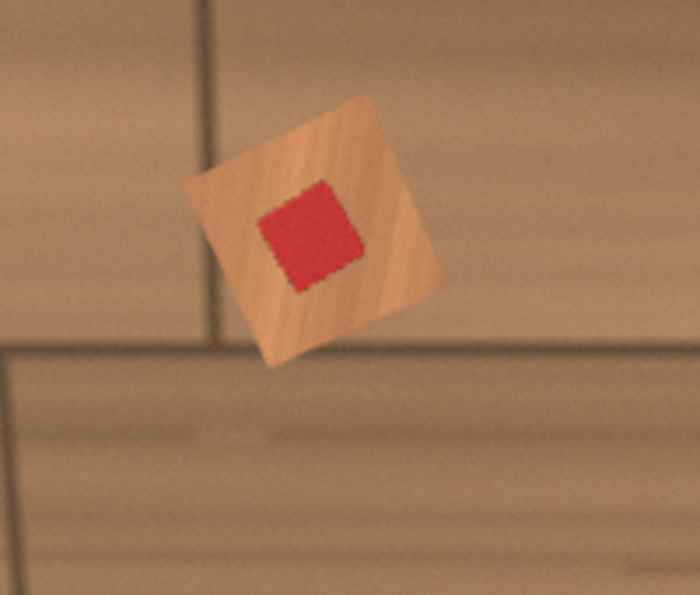

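View pics/w2.png

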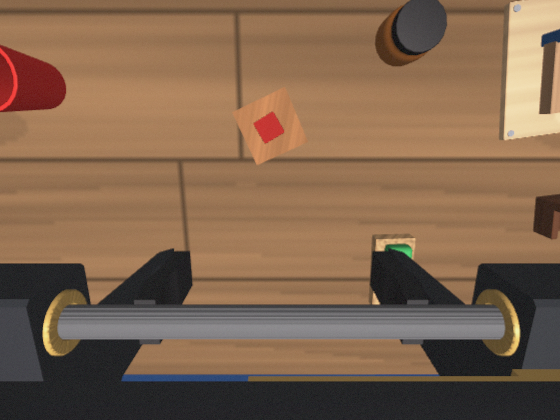

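The pin head is centred near (269,128) and rotated about 28°, with the block at about 25°. I'll fit rectangles to both.

Run:
```python
from h import *
import cv2
im=cv2.imread('pics/w2.png').astype(int)
i=viewer.camera_info('wrist')
m=((im[...,2]>130)&(im[...,1]<80)&(im[...,0]<80)).astype(np.uint8)
n,l,st,c=cv2.connectedComponentsWithStats(m[:, :])
for k in range(1,n):
    if st[k,4]>200: print(k,st[k],c[k])
k=[k for k in range(1,n) if st[k,4]>200 and 200<c[k][0]<350][0]
r=cv2.minAreaRect(cv2.findContours((l==k).astype(np.uint8),0,2)[0][0]);print(r)
b=cv2.boxPoints(r)
P=np.array([toz(i,q,130) for q in b]);print(P.round(1),toz(i,c[k],130).round(1))
for a in range(4): d=P[a]-P[a-1];print(np.hypot(d[0],d[1]),np.degrees(np.arctan2(d[1],d[0])))
Q=np.array([toz(i,(180+x/3.5-.4,60+y/3.5-.4),80) for x,y in [(184,183),(370,96),(445,285),(270,367)]])
print(Q.round(1),Q.mean(0))
for a in range(4): d=Q[a]-Q[a-1];print(np.hypot(d[0],d[1]),np.degrees(np.arctan2(d[1],d[0])))
```

```text
2 [  0  47  18  64 667] [ 7.69415292 83.78410795]
31 [254 112  30  31 538] [268.66914498 127.22490706]
((268.63238525390625, 127.22059631347656), (23.666805267333984, 22.809310913085938), 59.036251068115234)
[[ 551.8 -173.6  130. ]
 [ 541.3 -155.3  130. ]
 [ 559.4 -144.   130. ]
 [ 570.2 -162.4  130. ]] [ 555.6 -158.8  130. ]
21.554902964679446 -148.88836311644565
21.026264764671062 119.88151655391938
21.363160413943177 32.02597830926978
21.363868557323457 -59.57743821413641
[[ 540.5 -199.5   80. ]
 [ 515.4 -142.9   80. ]
 [ 570.7 -119.    80. ]
 [ 596.4 -174.2   80. ]] [ 555.76218604 -158.90136465   80.        ]
61.403783866700444 -155.6411304666711
61.94699900921355 113.87341271818407
60.20956586404934 23.302259700111204
60.838290354702714 -65.0010925652594
```

```bash
python3 -m jog '[[[1,2,-0.3,3,0,0,-8],[1,4,-0.6,6,0,0,-16],[1,6.35,-0.87,8,0,0,-24],[1,6.35,-0.87,10,0,0,-30.5],[1,6.35,-0.87,10,0,0,-30.5],[1,6.35,-0.87,10,0,0,-30.5]]]'
python3 - <<'E'
from h import *
s=bot.state();print(s['joint_positions'],s['ee_pos'],s['eef_rot'])
E
```

```text
clock: 3.75
ee_pos: [556.4, -154.9, 161.9]
eef_rot: [[-0.861, -0.509, 0.001], [-0.509, 0.861, 0.0], [-0.001, -0.0, -1.0]]
force: [0.3, -0.3, -0.3]
opening: 0.999
[-2.73062811e+01  2.62843374e+01  7.37789804e+01  2.35591692e-02
  7.98992248e+01 -1.47892829e+02] [ 556.38272363 -154.88160566  161.88108659] [[-8.60897877e-01 -5.08777218e-01  7.66623997e-04]
 [-5.08777328e-01  8.60898152e-01  5.97879442e-05]
 [-6.90403926e-04 -3.38569594e-04 -9.99999704e-01]]
```

```bash
python3 -m jog '[[[1,0.27,-0.3,0,0,0,0],[1,0.27,-0.3,2,0,0,0],[1,0.27,-0.3,4,0,0,0],[1,0.27,-0.3,6,0,0,0],[1,0.27,-0.3,6.8,0,0,0],[1,0.27,-0.3,6.8,0,0,0]]]'
```

```text
clock: 4.35
ee_pos: [555.8, -158.8, 93.7]
eef_rot: [[-0.861, -0.508, 0.0], [-0.508, 0.861, 0.0], [-0.0, 0.0, -1.0]]
force: [0.3, 0.2, 0.7]
opening: 0.995
```

```bash
python3 -m jog '[[[0.4,0,0,0,0,0,0],[0.3,0,0,0,0,0,0],[0.1,0,0,0,0,0,0],[0.1,0,0,0,0,0,0],[0.1,0,0,0,0,0,0],[0.1,0,0,0,0,0,0],[0.1,0,0,0,0,0,0],[0.1,0,0,0,0,0,0]]]' 40
python3 -c "
from h import *
s=bot.state();print(s['force'],s['moment'],s['opening']*88)"
```

```text
clock: 5.15
ee_pos: [555.8, -158.7, 93.7]
eef_rot: [[-0.861, -0.508, 0.0], [-0.508, 0.861, 0.0], [-0.0, 0.0, -1.0]]
force: [-0.0, 0.1, 0.4]
opening: 0.297
[-0.00479218  0.1275898   0.40944244] [ 0.04783838 -0.02927775  0.04481142] 26.175953356983122
```

```bash
python3 -m jog '[[[0.1,0,0,0,0,0,0],[0.1,0,0,0,0,0,0],[0.1,0,0,0,0,0,0],[0.1,0,0,0,0,0,0]]]' 40
python3 -c "
from h import *
s=bot.state();print(s['force'],s['moment'],s['opening']*88)"
```

```text
clock: 5.55
ee_pos: [555.8, -158.8, 93.7]
eef_rot: [[-0.861, -0.508, 0.0], [-0.508, 0.861, 0.0], [-0.0, 0.0, -1.0]]
force: [-0.3, 0.5, 0.8]
opening: 0.098
[-0.30753154  0.50961806  0.82879134] [ 0.08904526  0.04632052 -0.02555579] 8.652794335399454
```

The fingers closed to about 9 mm, so nothing is gripped. I'll look.

```bash
python3 look.py w3 pin_head; python3 -c "
from h import *
import cv2
for c in ('scene','side'):
    im=viewer.capture(c)
    uv=proj(viewer.camera_info(c),(555,-158,110)).astype(int);x,y=uv
    cv2.imwrite(f'pics/{c}3.png',cv2.resize(im[max(0,y-75):y+75,max(0,x-100):x+100],None,fx=4,fy=4))
"
```

```text
5.55 [ 555.78  -158.769   93.741] [[-0.8612, -0.5082, 0.0002], [-0.5082, 0.8612, 0.0004], [-0.0003, 0.0002, -1.0]] [-0.308  0.51   0.829] 0.09832720835681198
pin_head {'uv': [279.1, 246.5], 'confidence': 0.93} [ 555.792 -160.666  105.   ]
```

View pics/w3.png

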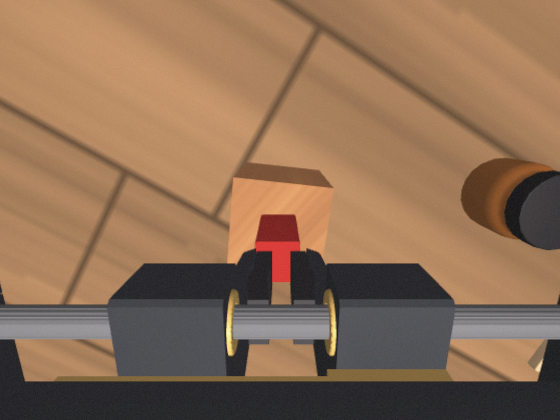

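View pics/side3.png

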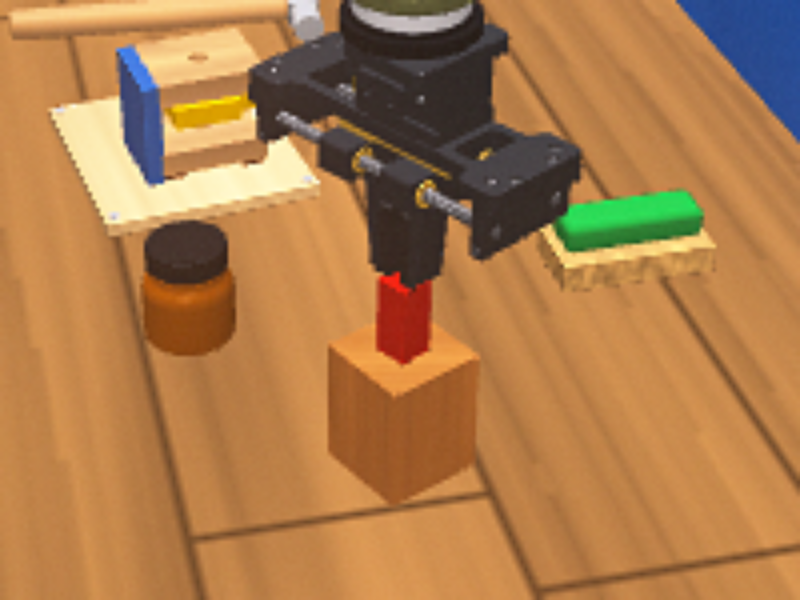

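View pics/scene3.png

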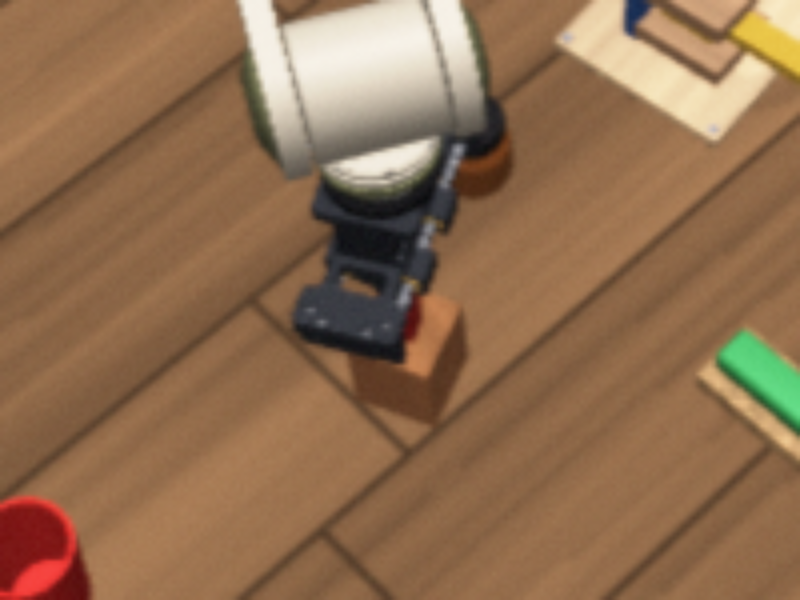

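```bash
python3 -c "
from h import *
i=viewer.camera_info('wrist')
print(i['cam_to_world'],bot.state()['ee_pos'])
for p in [(555.8,-158.8,93.7),(555.8,-158.8,112.7),(555.6,-158.8,130),(555.6,-158.8,80)]: print(p,proj(i,p))
for uv in [(257,243),(301,243)]: print(toz(i,uv,130))
for uv in [(262,215),(296,215)]: print(toz(i,uv,80))
for uv in [(233,187),(331,187),(233,178)]: print(toz(i,uv,80))
i=viewer.camera_info('side')
for p in [(555.8,-158.8,93.7),(555.6,-158.8,130),(555.6,-158.8,80)]: print('side',p,proj(i,p))
"
python3 -c "
import cv2
im=cv2.imread('pics/w3.png')[150:350,180:380]
cv2.imwrite('pics/w3z.png',cv2.resize(im,None,fx=3,fy=3))"
```

```text
[[-5.08176521e-01  8.29879423e-01  2.30340548e-01  4.97492923e+02]
 [ 8.61252938e-01  4.89667063e-01  1.35902700e-01 -1.93969149e+02]
 [-7.32502806e-06  2.67444035e-01 -9.63573395e-01  2.75888062e+02]
 [ 0.00000000e+00  0.00000000e+00  0.00000000e+00  1.00000000e+00]] [ 555.77369881 -158.76500833   93.74278421]
(555.8, -158.8, 93.7) [281.88242017 241.03529118]
(555.8, -158.8, 112.7) [281.9976177  253.38569942]
(555.6, -158.8, 130) [282.33380456 266.78468495]
(555.6, -158.8, 80) [281.97164816 233.23005857]
[ 551.09942246 -175.56062239  130.        ]
[ 540.39147995 -157.41301455  130.        ]
[ 551.56718956 -175.74666791   80.        ]
[ 540.72358997 -157.36912176   80.        ]
[ 545.09102549 -199.88447872   80.        ]
[ 514.56827723 -148.15497088   80.        ]
[ 540.19184004 -202.5210822    80.        ]
side (555.8, -158.8, 93.7) [285.78562856 248.80834388]
side (555.6, -158.8, 130) [285.99525965 235.66582454]
side (555.6, -158.8, 80) [285.59267596 253.66538398]
```

View pics/w3z.png

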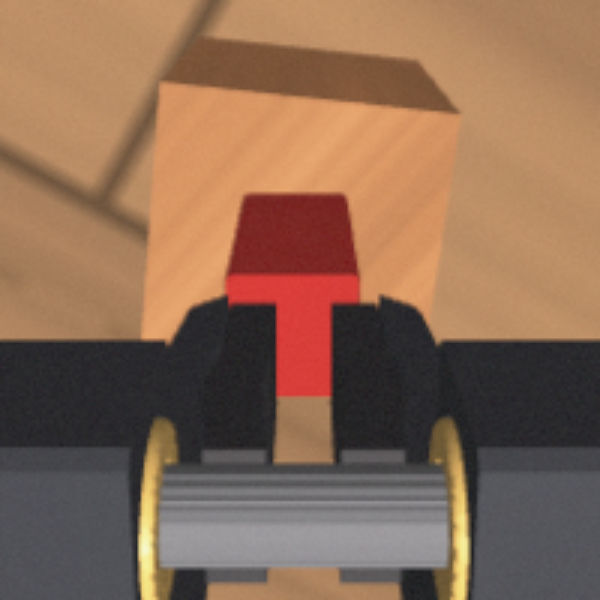

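```bash
python3 -c "
from h import *
import cv2
for c in ('side','scene'):
  i=viewer.camera_info(c)
  R=np.array([[-.9219,.3874,0],[.3874,.9219,0],[0,0,-1]]);t=np.array([212.9,506.8,201.1])
  for z in (0,-20,-40):
    print(c,z,[proj(i,t+R@np.array([0,y,z])).round(1) for y in (-44,0,44)])
im=cv2.imread('pics/side0.png')[60:120,90:170]
cv2.imwrite('pics/side0z.png',cv2.resize(im,None,fx=8,fy=8,interpolation=cv2.INTER_CUBIC))"
```

```text
side 0 [array([123.9, 121.6]), array([129.9, 116.8]), array([135.6, 112.3])]
side -20 [array([122.9, 115.5]), array([128.9, 110.8]), array([134.7, 106.3])]
side -40 [array([121.9, 109.2]), array([127.9, 104.6]), array([133.7, 100.3])]
scene 0 [array([302.9,  21.8]), array([315.3,  18.4]), array([327.5,  14.9])]
scene -20 [array([303.1,  16.9]), array([315.5,  13.4]), array([327.8,  10. ])]
scene -40 [array([303.2,  11.8]), array([315.8,   8.4]), array([328.2,   4.9])]
```

View pics/side0z.png

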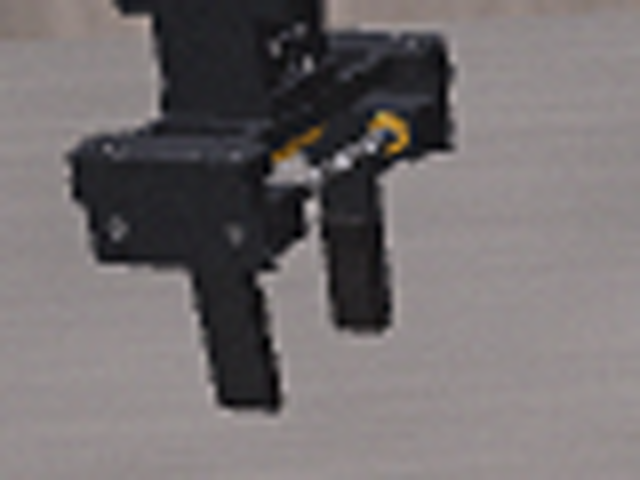

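Side and wrist views agree that the real fingertips sit about 37 mm behind the reported TCP. They closed just above the pin head, and nothing was touched. I'll reopen and go 37 mm lower.

```bash
python3 -m jog '[[[0.8,0.15,-0.12,0,0,0,0],[0.8,0.15,-0.12,0,0,0,0],[0.8,0.15,-0.12,0,0,0,0],[0.8,0.15,-0.12,0,0,0,0],[0.8,0.15,-0.12,0,0,0,0],[0.8,0.15,-0.12,0,0,0,0],[0.8,0.15,-0.12,0,0,0,0],[0.8,0.15,-0.12,0,0,0,0]]]' 40
python3 -m jog '[[[0.8,0,0,1,0,0,0],[0.8,0,0,2,0,0,0],[0.8,0,0,2.7,0,0,0],[0.8,0,0,3.2,0,0,0],[0.8,0,0,3.6,0,0,0],[0.8,0,0,3.6,0,0,0]]]' 40
python3 look.py w4; python3 -c "
from h import *
import cv2
im=viewer.capture('side');x,y=285,240
cv2.imwrite('pics/side4.png',cv2.resize(im[y-75:y+75,x-100:x+100],None,fx=4,fy=4))
"
```

```text
clock: 6.55
ee_pos: [555.1, -160.5, 93.7]
eef_rot: [[-0.861, -0.508, 0.0], [-0.508, 0.861, 0.0], [-0.0, 0.0, -1.0]]
force: [1.1, -0.9, -0.3]
opening: 0.793
clock: 7.15
ee_pos: [554.9, -160.4, 57.2]
eef_rot: [[-0.861, -0.508, -0.001], [-0.508, 0.861, 0.001], [0.0, 0.001, -1.0]]
force: [0.5, -1.0, -0.4]
opening: 0.797
7.15 [ 554.913 -160.443   57.165] [[-0.8612, -0.5082, -0.0006], [-0.5082, 0.8612, 0.0008], [0.0001, 0.001, -1.0]] [ 0.515 -0.986 -0.363] 0.7974454720560719
```

View pics/side4.png

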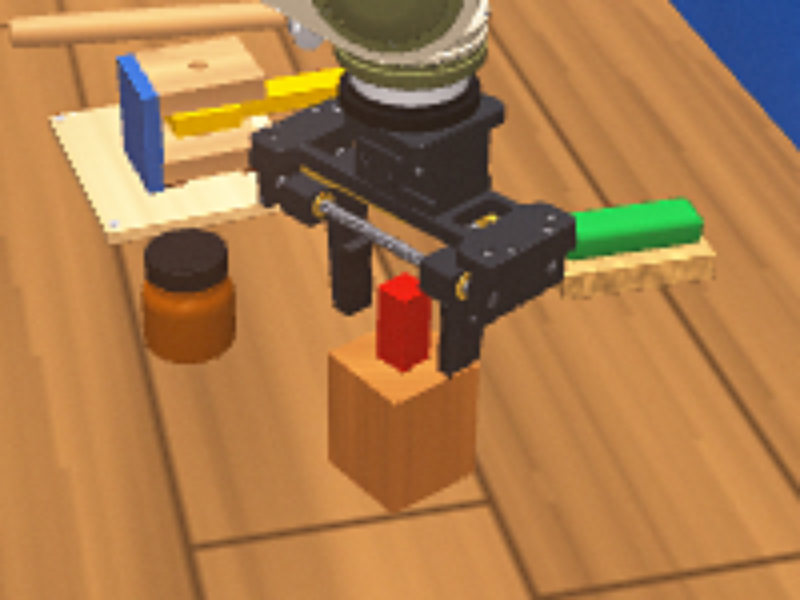

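View pics/w4.png

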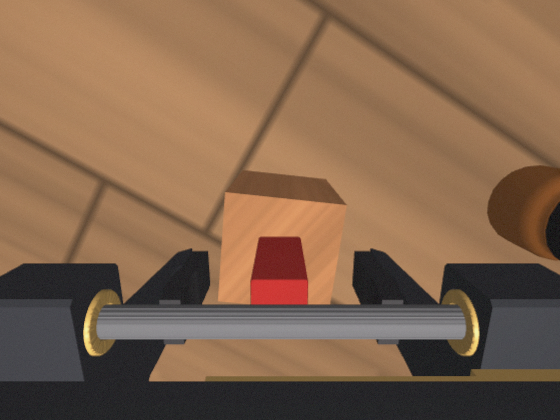

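Now the fingers straddle the head, with tips at about z 94. Closing.

```bash
python3 -m jog '[[[0.1,0,0,0,0,0,0],[0.1,0,0,0,0,0,0],[0.1,0,0,0,0,0,0],[0.1,0,0,0,0,0,0],[0.1,0,0,0,0,0,0],[0.1,0,0,0,0,0,0],[0.1,0,0,0,0,0,0],[0.1,0,0,0,0,0,0],[0.1,0,0,0,0,0,0],[0.1,0,0,0,0,0,0]]]' 45
python3 -c "
from h import *
s=bot.state();print(s['force'],s['moment'],s['opening']*88)"
```

```text
clock: 8.25
ee_pos: [555.2, -160.6, 57.9]
eef_rot: [[-0.861, -0.508, 0.0], [-0.508, 0.861, 0.0], [-0.001, -0.0, -1.0]]
force: [-0.1, -0.2, 0.2]
opening: 0.244
[-0.08493217 -0.23295969  0.15500385] [ 0.06668121  0.01791489 -0.0007766 ] 21.45259229233798
```

Gripped at 21.5 mm. Lifting straight up.

```bash
python3 -m jog '[[[0.1,0,0,-0.5,0,0,0],[0.1,0,0,-1.5,0,0,0],[0.1,0,0,-2.7,0,0,0],[0.1,0,0,-4,0,0,0],[0.1,0,0,-5.3,0,0,0],[0.1,0,0,-6.6,0,0,0],[0.1,0,0,-7.9,0,0,0],[0.1,0,0,-9.2,0,0,0],[0.1,0,0,-10.5,0,0,0],[0.1,0,0,-11.5,0,0,0],[0.1,0,0,-11.5,0,0,0]]]'
python3 look.py w5; python3 -c "
from h import *
import cv2
s=bot.state();print(s['force'],s['moment'],s['opening']*88)
im=viewer.capture('side');x,y=285,220
cv2.imwrite('pics/side5.png',cv2.resize(im[y-75:y+75,x-100:x+100],None,fx=4,fy=4))
"
```

```text
clock: 9.35
ee_pos: [555.7, -160.9, 174.8]
eef_rot: [[-0.861, -0.508, 0.003], [-0.508, 0.861, -0.001], [-0.002, -0.003, -1.0]]
force: [-1.0, -0.3, -0.4]
opening: 0.247
9.35 [ 555.724 -160.881  174.84 ] [[-0.8612, -0.5083, 0.0034], [-0.5083, 0.8612, -0.0013], [-0.0023, -0.0029, -1.0]] [-1.041 -0.33  -0.367] 0.24650321205484402
[ 0.39115557 -0.19195115 -1.18883658] [ 0.09740732  0.02009654 -0.01497715] 21.477086487463293
```

View pics/side5.png

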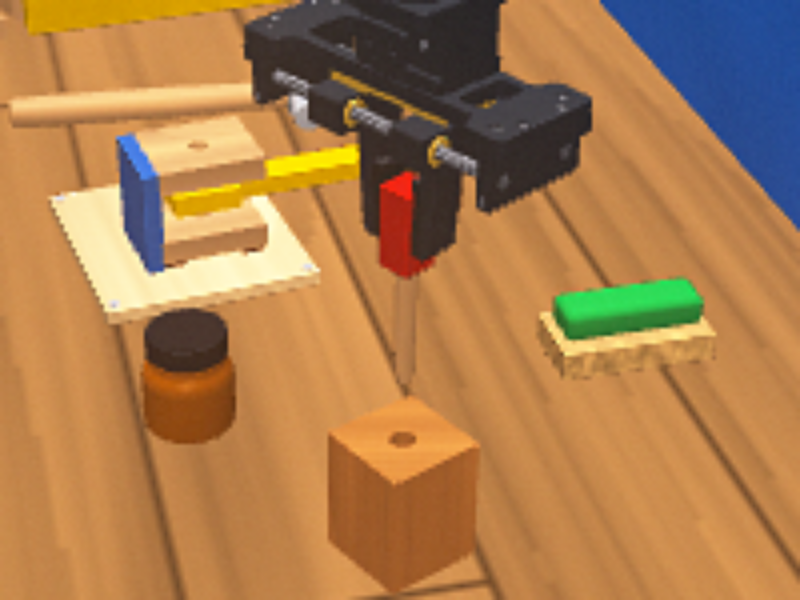

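View pics/w5.png

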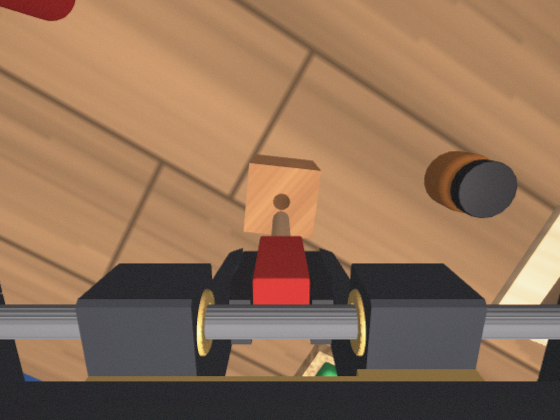

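The pin is out and upright in the side view, with the nose at about z 121. Carrying it over the digger.

```bash
python3 -m jog '[[[0.1,-0.5,1.4,0,0,0,0],[0.1,-1.7,4.3,0,0,0,0],[0.1,-3,7.8,0,0,0,0],[0.1,-4.4,11.4,0,0,0,0],[0.1,-5.8,15,0,0,0,0],[0.1,-7.2,18.6,0,0,0,0],[0.1,-8.6,22.2,0,0,0,0],[0.1,-10,25.8,0,0,0,0],[0.1,-11.3,29.3,0,0,0,0],[0.1,-12.4,32.2,0,0,0,0],[0.1,-13.1,34,0,0,0,0],[0.1,-13.17,34.17,0,0,0,0]]]'
python3 -m jog '[[[0.1,0,0,0,0,0,0],[0.1,0,0,0,0,0,0]]]'
python3 look.py w6 jig_upper; python3 -c "
from h import *
import cv2
s=bot.state();print(s['force'],s['moment'],s['opening']*88)
for c in ('side','scene'):
  im=viewer.capture(c);x,y=proj(viewer.camera_info(c),(495,200,120)).astype(int);print(c,x,y)
  cv2.imwrite(f'pics/{c}6.png',cv2.resize(im[y-60:y+60,x-80:x+80],None,fx=5,fy=5,interpolation=cv2.INTER_CUBIC))
"
```

```text
clock: 10.65
ee_pos: [493.3, 203.0, 172.5]
eef_rot: [[-0.86, -0.511, -0.001], [-0.511, 0.86, 0.0], [0.0, 0.001, -1.0]]
force: [-0.0, 0.2, -0.7]
opening: 0.241
clock: 10.85
ee_pos: [493.0, 202.6, 172.2]
eef_rot: [[-0.86, -0.511, -0.002], [-0.511, 0.86, 0.0], [0.001, 0.001, -1.0]]
force: [-0.2, -0.1, -0.5]
opening: 0.245
10.85 [492.98  202.614 172.182] [[-0.8596, -0.5109, -0.0015], [-0.5109, 0.8596, 0.0003], [0.0012, 0.001, -1.0]] [-0.247 -0.088 -0.464] 0.2452340238789268
jig_upper {'uv': [302.0, 205.1], 'confidence': 0.63} [482.529 216.207  92.   ]
[ 0.41320992  0.06838166 -1.52844855] [ 0.07686665 -0.01190229 -0.02854583] 21.99763811850243
side 233 172
scene 311 133
```

View pics/side6.png

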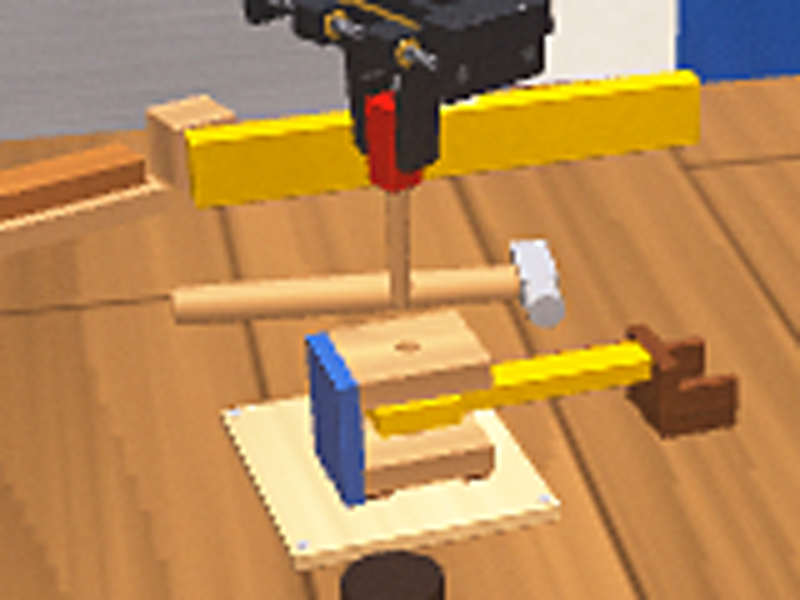

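View pics/scene6.png

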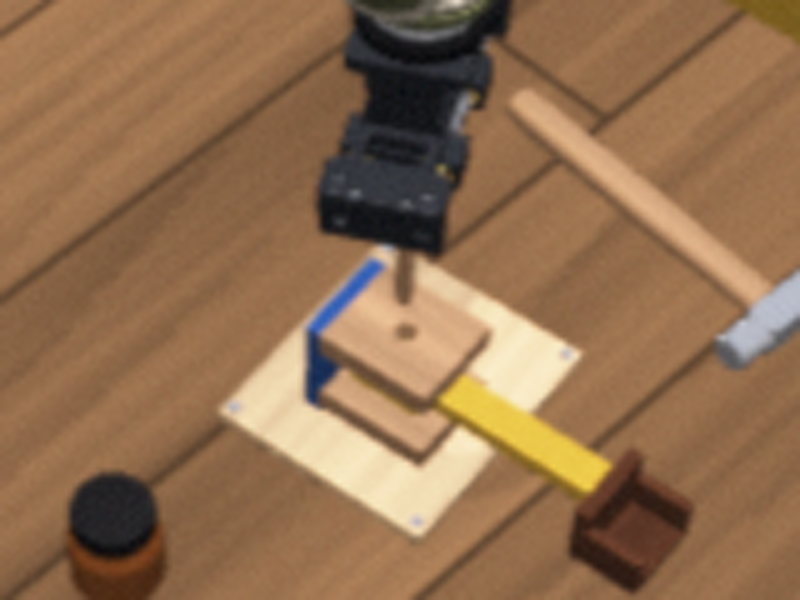

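View pics/w6.png

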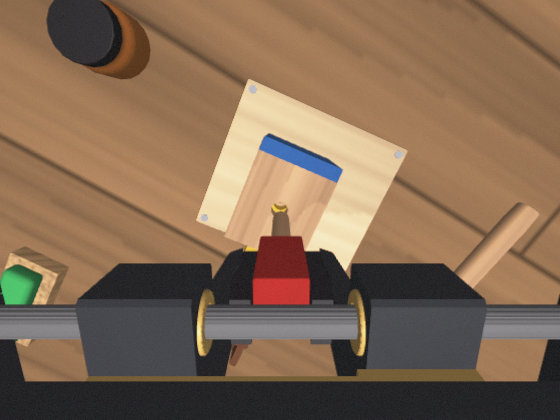

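```bash
python3 -c "
import cv2
im=cv2.imread('pics/w6.png')[190:250,240:320]
cv2.imwrite('pics/w6z.png',cv2.resize(im,None,fx=9,fy=9,interpolation=cv2.INTER_CUBIC))
a=cv2.imread('pics/scene6.png')[240:380,320:500];b=cv2.imread('pics/side6.png')[240:380,310:490]
cv2.imwrite('pics/s6z.png',cv2.resize(cv2.hconcat([a,b]),None,fx=2.2,fy=2.2))"
```

```text
(no output)
```

View pics/w6z.png

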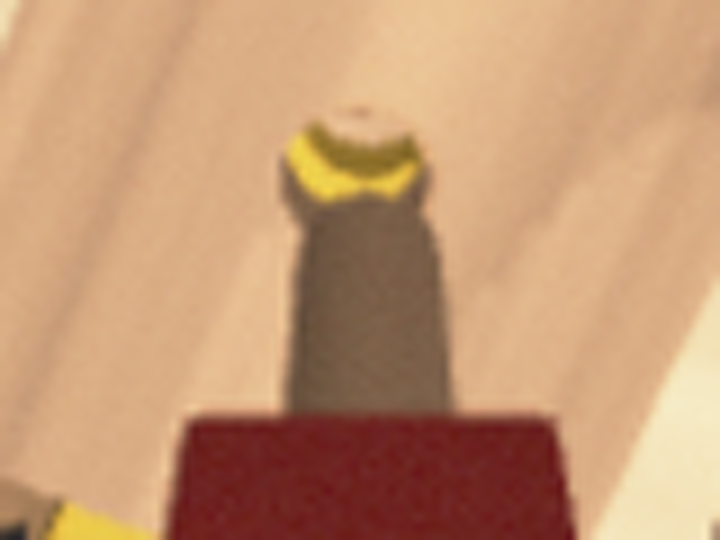

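View pics/s6z.png

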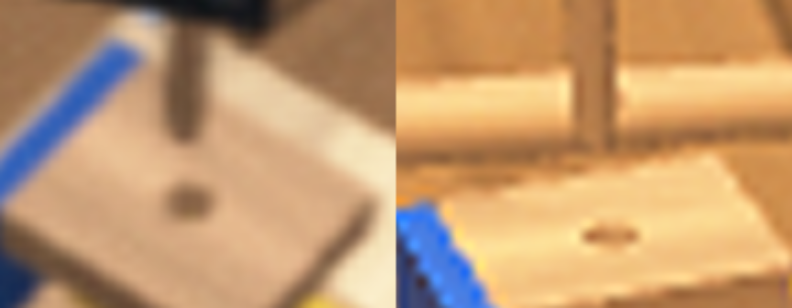

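```bash
cat > rel.py <<'E'
from h import *
R=None
def rel(cam,nose,hole,zn,T=None):
    i=viewer.camera_info(cam)
    if T is not None:i['cam_to_world']=T
    a=toz(i,nose,zn);b=toz(i,hole,92);print(cam,'nose',a.round(1),'hole',b.round(1),'move',(b-a)[:2].round(2))
E
python3 - <<'E'
from rel import *
for zn in (116.3,118.3,120.3):
    rel('wrist',(280.9,214.7),(279.2,209.4),zn,np.load('pics/w6.npy'))
# scene crop origin: x0=311-80,y0=133-60, zoom5 then crop(320,240) zoom 2.2
f=lambda x0,y0,ox,oy,u,v:(x0+(ox+u/2.2)/5-.4,y0+(oy+v/2.2)/5-.4)
for zn in (116.3,118.3,120.3):
    rel('scene',f(231,73,320,240,183,137),f(231,73,320,240,188,202),zn)
    rel('side',f(153,112,310,240,593-396,146),f(153,112,310,240,610-396,236),zn)
E
```

```text
wrist nose [492.8 201.8 116.3] hole [495.4 201.8  92. ] move [ 2.65 -0.05]
wrist nose [492.3 201.5 118.3] hole [495.4 201.8  92. ] move [3.13 0.24]
wrist nose [491.8 201.2 120.3] hole [495.4 201.8  92. ] move [3.62 0.53]
scene nose [491.  204.2 116.3] hole [495.3 203.1  92. ] move [ 4.24 -1.1 ]
side nose [492.4 207.5 116.3] hole [495.1 202.5  92. ] move [ 2.73 -4.99]
scene nose [492.1 203.  118.3] hole [495.3 203.1  92. ] move [3.2  0.08]
side nose [491.8 203.5 118.3] hole [495.1 202.5  92. ] move [ 3.29 -1.  ]
scene nose [493.1 201.8 120.3] hole [495.3 203.1  92. ] move [2.16 1.27]
side nose [491.3 199.5 120.3] hole [495.1 202.5  92. ] move [3.85 3.  ]
```

All three cameras agree: shift the nose +3.2 mm in x and about 0 in y. I'll shift, lower to about 6 mm above the cheek, and look again.

```bash
python3 -m jog '[[[0.1,-0.15,-0.1,0,0,0,0],[0.1,-0.28,-0.16,0.3,0,0,0],[0.1,-0.28,-0.16,0.8,0,0,0],[0.1,-0.28,-0.16,1.3,0,0,0],[0.1,-0.28,-0.16,1.8,0,0,0],[0.1,-0.28,-0.16,2,0,0,0],[0.1,-0.28,-0.16,2,0,0,0]]]'
python3 look.py w7; python3 -c "
from h import *
import cv2
s=bot.state();print(s['ee_pos'],s['force'],s['moment'],s['opening']*88)
o=[]
for c in ('scene','side'):
  im=viewer.capture(c);x,y=proj(viewer.camera_info(c),(496,202,95)).astype(int);print(c,x,y)
  o.append(cv2.resize(im[y-18:y+18,x-20:x+20],None,fx=10,fy=10,interpolation=cv2.INTER_CUBIC))
cv2.imwrite('pics/s7z.png',cv2.hconcat(o))
im=cv2.imread('pics/w7.png')[190:250,240:320]
cv2.imwrite('pics/w7z.png',cv2.resize(im,None,fx=9,fy=9,interpolation=cv2.INTER_CUBIC))
"
```

```text
clock: 11.75
ee_pos: [496.5, 202.4, 152.0]
eef_rot: [[-0.86, -0.51, -0.002], [-0.51, 0.86, 0.0], [0.001, 0.001, -1.0]]
force: [-0.1, -0.1, -0.7]
opening: 0.242
11.75 [496.483 202.394 152.011] [[-0.8601, -0.5101, -0.0016], [-0.5101, 0.8601, 0.0003], [0.0012, 0.001, -1.0]] [-0.138 -0.056 -0.735] 0.24158687134266202
[496.62661309 202.40687387 152.32883403] [ 1.14430834 -0.3471523  -0.73056475] [0.05585015 0.01916195 0.04145248] 21.72649799523764
scene 311 138
side 234 180
```

View pics/w7z.png

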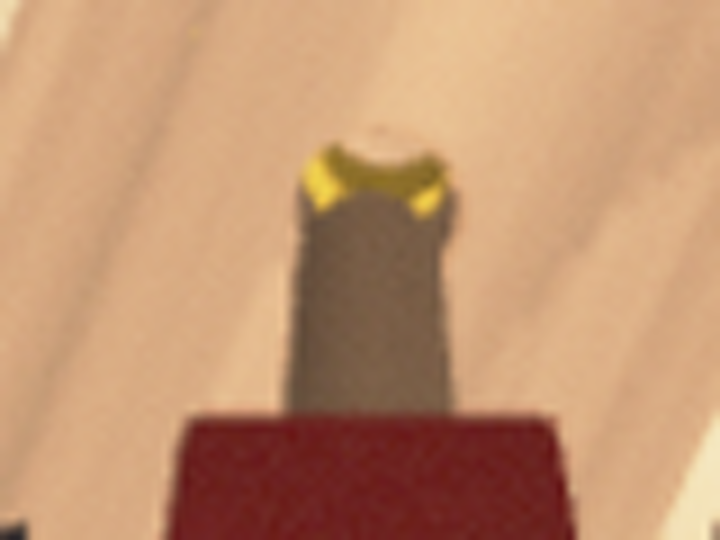

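View pics/s7z.png

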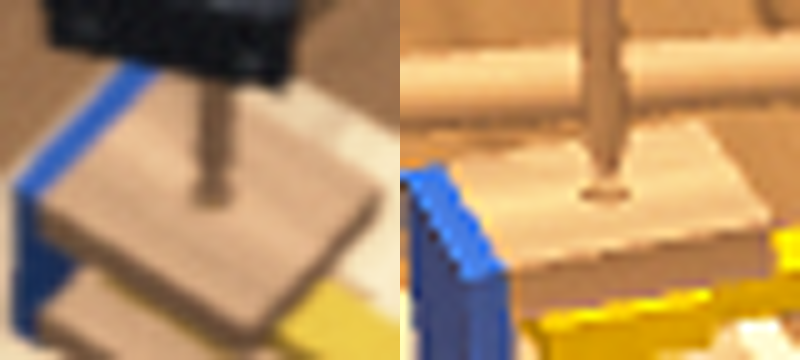

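Run:
```python
from rel import *
for zn in (97,98.2):
    rel('wrist',(281.2,215.0),(281.7,211.5),zn,np.load('pics/w7.npy'))
    rel('side',(214+207/10-.45,162+174/10-.45),(214+206/10-.45,162+193/10-.45),zn)
    rel('scene',(291+211/10-.45,120+185/10-.45),(291+211/10-.45,120+198/10-.45),zn)
```

```text
wrist nose [496.2 201.8  97. ] hole [494.8 201.4  92. ] move [-1.4  -0.37]
side nose [496.5 205.9  97. ] hole [495.6 203.7  92. ] move [-0.84 -2.18]
scene nose [495.3 202.6  97. ] hole [496.2 201.9  92. ] move [ 0.93 -0.69]
wrist nose [495.9 201.6  98.2] hole [494.8 201.4  92. ] move [-1.11 -0.2 ]
side nose [496.1 203.5  98.2] hole [495.6 203.7  92. ] move [-0.51  0.14]
scene nose [495.9 201.9  98.2] hole [496.2 201.9  92. ] move [0.32 0.01]
```

```bash
python3 -m jog '[[[0.1,0.04,0.03,0.15,0,0,0],[0.1,0.04,0.03,0.3,0,0,0],[0.1,0.04,0.03,0.45,0,0,0],[0.1,0.04,0.03,0.6,0,0,0],[0.1,0.04,0.03,0.75,0,0,0]]]'
python3 -m jog '[[[0.1,0,0,0.1,0,0,0],[0.1,0,0,0.2,0,0,0],[0.1,0,0,0.2,0,0,0]]]'
```

```text
clock: 12.4
ee_pos: [496.3, 202.5, 144.9]
eef_rot: [[-0.86, -0.51, -0.001], [-0.51, 0.86, 0.0], [0.0, 0.001, -1.0]]
force: [0.1, -0.4, -1.4]
opening: 0.245
clock: 12.7
ee_pos: [496.2, 202.5, 142.8]
eef_rot: [[-0.86, -0.51, -0.001], [-0.51, 0.86, 0.0], [0.0, 0.001, -1.0]]
force: [-0.1, 0.5, -0.7]
opening: 0.247
```

The nose is about 3 mm into the hole with no contact force. Continuing.

```bash
python3 -m jog '[[[0.1,0,0,0.15,0,0,0],[0.1,0,0,0.3,0,0,0],[0.1,0,0,0.45,0,0,0],[0.1,0,0,0.45,0,0,0]]]'
python3 -m jog '[[[0.1,0,0,0.15,0,0,0],[0.1,0,0,0.3,0,0,0],[0.1,0,0,0.45,0,0,0],[0.1,0,0,0.45,0,0,0]]]'
```

```text
clock: 13.1
ee_pos: [496.1, 202.5, 138.0]
eef_rot: [[-0.86, -0.51, -0.001], [-0.51, 0.86, 0.0], [0.001, 0.001, -1.0]]
force: [-0.5, -0.4, -1.1]
opening: 0.242
clock: 13.5
ee_pos: [496.0, 202.4, 133.3]
eef_rot: [[-0.86, -0.51, -0.002], [-0.51, 0.86, 0.0], [0.001, 0.001, -1.0]]
force: [0.1, 0.8, -0.8]
opening: 0.245
```

```bash
python3 -m jog '[[[0.1,0,0,0.2,0,0,0],[0.1,0,0,0.4,0,0,0],[0.1,0,0,0.6,0,0,0],[0.1,0,0,0.8,0,0,0],[0.1,0,0,0.8,0,0,0]]]'
python3 -m jog '[[[0.1,0,0,0.15,0,0,0],[0.1,0,0,0.3,0,0,0],[0.1,0,0,0.45,0,0,0],[0.1,0,0,0.6,0,0,0],[0.1,0,0,0.6,0,0,0]]]'
```

```text
clock: 14.0
ee_pos: [495.8, 202.4, 125.0]
eef_rot: [[-0.86, -0.51, -0.002], [-0.51, 0.86, 0.0], [0.002, 0.001, -1.0]]
force: [0.2, 0.9, -1.3]
opening: 0.247
clock: 14.5
ee_pos: [495.7, 202.4, 118.8]
eef_rot: [[-0.86, -0.51, -0.003], [-0.51, 0.86, 0.0], [0.002, 0.001, -1.0]]
force: [0.2, -0.2, 0.2]
opening: 0.248
```

Nose at about z 65, just above the boom. Small steps from here.

```bash
python3 -m jog '[[[0.1,-0.03,-0.02,0.1,0,0,0],[0.1,-0.03,-0.02,0.2,0,0,0],[0.1,-0.03,-0.02,0.3,0,0,0]]]'
python3 -m jog '[[[0.1,0,0,0.1,0,0,0],[0.1,0,0,0.2,0,0,0],[0.1,0,0,0.3,0,0,0]]]'
python3 -m jog '[[[0.1,0,0,0.1,0,0,0],[0.1,0,0,0.2,0,0,0],[0.1,0,0,0.2,0,0,0]]]'
```

```text
clock: 14.8
ee_pos: [496.1, 202.4, 115.7]
eef_rot: [[-0.86, -0.51, -0.003], [-0.51, 0.86, 0.0], [0.002, 0.001, -1.0]]
force: [0.6, 0.3, -0.4]
opening: 0.244
clock: 15.1
ee_pos: [496.1, 202.4, 112.6]
eef_rot: [[-0.86, -0.51, -0.003], [-0.51, 0.86, 0.0], [0.002, 0.001, -1.0]]
force: [-0.8, -0.1, -0.9]
opening: 0.246
clock: 15.4
ee_pos: [496.0, 202.4, 110.5]
eef_rot: [[-0.86, -0.51, -0.003], [-0.51, 0.86, 0.0], [0.002, 0.002, -1.0]]
force: [-0.2, 0.2, -0.1]
opening: 0.246
```

```bash
python3 -m jog '[[[0.1,0,0,0.1,0,0,0],[0.1,0,0,0.2,0,0,0]]]'
python3 -m jog '[[[0.1,0,0,0.1,0,0,0],[0.1,0,0,0.2,0,0,0],[0.1,0,0,0.2,0,0,0]]]'
python3 -m jog '[[[0.1,0,0,0.1,0,0,0],[0.1,0,0,0.2,0,0,0],[0.1,0,0,0.3,0,0,0]]]'
```

```text
clock: 15.6
ee_pos: [496.1, 202.5, 108.5]
eef_rot: [[-0.86, -0.51, -0.002], [-0.51, 0.86, 0.0], [0.002, 0.002, -1.0]]
force: [0.0, 0.7, -0.3]
opening: 0.244
clock: 15.9
ee_pos: [496.1, 202.7, 106.4]
eef_rot: [[-0.86, -0.51, -0.002], [-0.51, 0.86, 0.001], [0.002, 0.002, -1.0]]
force: [-0.0, 1.6, -0.3]
opening: 0.248
clock: 16.2
ee_pos: [496.1, 202.9, 103.4]
eef_rot: [[-0.86, -0.51, -0.002], [-0.51, 0.86, 0.001], [0.001, 0.002, -1.0]]
force: [0.4, 2.6, 0.3]
opening: 0.244
```

```bash
python3 -m jog '[[[0.1,0.03,-0.04,0.1,0,0,0],[0.1,0.03,-0.04,0.25,0,0,0],[0.1,0.03,-0.04,0.4,0,0,0],[0.1,0.03,-0.04,0.4,0,0,0]]]'
python3 -m jog '[[[0.1,0.01,-0.02,0.15,0,0,0],[0.1,0.01,-0.02,0.3,0,0,0],[0.1,0.01,-0.02,0.45,0,0,0],[0.1,0.01,-0.02,0.6,0,0,0],[0.1,0.01,-0.02,0.6,0,0,0]]]'
```

```text
clock: 16.6
ee_pos: [496.0, 202.6, 99.2]
eef_rot: [[-0.86, -0.51, -0.002], [-0.51, 0.86, 0.002], [0.001, 0.003, -1.0]]
force: [0.1, 3.9, 0.4]
opening: 0.246
clock: 17.1
ee_pos: [495.9, 202.4, 93.0]
eef_rot: [[-0.86, -0.51, -0.003], [-0.51, 0.86, 0.002], [0.002, 0.003, -1.0]]
force: [0.6, 4.3, 0.1]
opening: 0.243
```

```bash
python3 -m jog '[[[0.1,0,0,0.1,0,0,0],[0.1,0,0,0.2,0,0,0],[0.1,0,0,0.3,0,0,0]]]'
python3 -m jog '[[[0.1,0,0,0.1,0,0,0],[0.1,0,0,0.2,0,0,0],[0.1,0,0,0.3,0,0,0]]]'
python3 -m jog '[[[0.1,0,0,0.1,0,0,0],[0.1,0,0,0.2,0,0,0],[0.1,0,0,0.3,0,0,0]]]'
```

```text
clock: 17.4
ee_pos: [496.0, 202.4, 89.9]
eef_rot: [[-0.86, -0.51, -0.003], [-0.51, 0.86, 0.002], [0.001, 0.003, -1.0]]
force: [-1.1, 4.2, 2.7]
opening: 0.245
clock: 17.7
ee_pos: [496.0, 202.3, 86.9]
eef_rot: [[-0.86, -0.51, -0.002], [-0.51, 0.86, 0.002], [0.001, 0.003, -1.0]]
force: [-0.1, 4.6, 2.6]
opening: 0.243
clock: 18.0
ee_pos: [496.0, 202.4, 83.8]
eef_rot: [[-0.86, -0.51, -0.002], [-0.51, 0.86, 0.002], [0.001, 0.003, -1.0]]
force: [0.3, 4.0, 2.7]
opening: 0.243
```

```bash
python3 -m jog '[[[0.1,0,0,0.1,0,0,0],[0.1,0,0,0.2,0,0,0],[0.1,0,0,0.3,0,0,0]]]'
python3 -m jog '[[[0.1,0,0,0.1,0,0,0],[0.1,0,0,0.2,0,0,0],[0.1,0,0,0.3,0,0,0]]]'
python3 -m jog '[[[0.1,0,0,0.1,0,0,0],[0.1,0,0,0.2,0,0,0],[0.1,0,0,0.3,0,0,0]]]'
```

```text
clock: 18.3
ee_pos: [496.0, 202.3, 80.7]
eef_rot: [[-0.86, -0.51, -0.002], [-0.51, 0.86, 0.002], [0.001, 0.003, -1.0]]
force: [-0.5, 4.9, 1.9]
opening: 0.241
clock: 18.6
ee_pos: [496.0, 202.4, 77.6]
eef_rot: [[-0.86, -0.51, -0.002], [-0.51, 0.86, 0.001], [0.001, 0.002, -1.0]]
force: [-1.0, 3.9, 2.3]
opening: 0.247
clock: 18.9
ee_pos: [496.0, 202.3, 74.6]
eef_rot: [[-0.86, -0.51, -0.002], [-0.51, 0.86, 0.001], [0.001, 0.002, -1.0]]
force: [-0.6, 4.6, 2.0]
opening: 0.248
```

Head about 4.5 mm from home. Now 1 mm steps until contact.

```bash
python3 -m jog '[[[0.1,0,0,0.1,0,0,0],[0.1,0,0,0.2,0,0,0],[0.1,0,0,0.3,0,0,0]]]'
python3 -m jog '[[[0.1,0,0,0.05,0,0,0],[0.1,0,0,0.1,0,0,0]]]'
python3 -m jog '[[[0.1,0,0,0.05,0,0,0],[0.1,0,0,0.08,0,0,0]]]'
```

```text
clock: 19.2
ee_pos: [496.0, 202.3, 71.5]
eef_rot: [[-0.86, -0.51, -0.002], [-0.51, 0.86, 0.001], [0.001, 0.002, -1.0]]
force: [-0.1, 4.8, 2.0]
opening: 0.245
clock: 19.4
ee_pos: [496.0, 202.4, 70.4]
eef_rot: [[-0.86, -0.51, -0.002], [-0.51, 0.86, 0.001], [0.001, 0.002, -1.0]]
force: [-0.5, 5.1, 1.5]
opening: 0.246
clock: 19.6
ee_pos: [496.1, 202.4, 69.7]
eef_rot: [[-0.86, -0.51, -0.002], [-0.51, 0.86, 0.001], [0.001, 0.002, -1.0]]
force: [-1.2, 4.2, 5.4]
opening: 0.245
```

```bash
python3 -m jog '[[[0.1,0,0,0.04,0,0,0],[0.1,0,0,0.04,0,0,0]]]'
python3 -m jog '[[[0.1,0,0,0.04,0,0,0],[0.1,0,0,0.04,0,0,0]]]'
```

```text
clock: 19.8
ee_pos: [496.1, 202.4, 69.7]
eef_rot: [[-0.86, -0.51, -0.002], [-0.51, 0.86, 0.001], [0.001, 0.002, -1.0]]
force: [-1.3, 5.1, 6.4]
opening: 0.248
clock: 20.0
ee_pos: [496.1, 202.4, 69.7]
eef_rot: [[-0.86, -0.51, -0.001], [-0.51, 0.86, 0.001], [0.0, 0.002, -1.0]]
force: [-1.3, 4.3, 4.9]
opening: 0.25
```

It has hit a hard stop at exactly the predicted home height. Release and look before retreating.

```bash
python3 -m jog '[[[0.6,0,0,0,0,0,0],[0.6,0,0,0,0,0,0],[0.6,0,0,0,0,0,0],[0.6,0,0,0,0,0,0],[0.6,0,0,0,0,0,0],[0.6,0,0,0,0,0,0],[0.6,0,0,0,0,0,0],[0.6,0,0,0,0,0,0]]]'
python3 -m jog '[[[0.6,0,0,-1,0,0,0],[0.6,0,0,-3,0,0,0],[0.6,0,0,-5,0,0,0],[0.6,0,0,-8,0,0,0],[0.6,0,0,-11,0,0,0],[0.6,0,0,-14,0,0,0],[0.6,0,0,-14,0,0,0]]]'
python3 look.py w8; python3 -c "
from h import *
import cv2
s=bot.state();print(s['ee_pos'],s['force'],s['opening']*88)
o=[]
for c in ('scene','side'):
  i=viewer.camera_info(c);im=viewer.capture(c);x,y=proj(i,(496,202,95)).astype(int)
  print(c,'pred head top',proj(i,(496,202,142)),proj(i,(496,202,92)), (x-30,y-35))
  o.append(cv2.resize(im[y-35:y+25,x-30:x+30],None,fx=6,fy=6,interpolation=cv2.INTER_CUBIC))
cv2.imwrite('pics/s8z.png',cv2.hconcat(o))
"
```

```text
clock: 20.8
ee_pos: [496.1, 202.4, 69.7]
eef_rot: [[-0.86, -0.51, -0.001], [-0.51, 0.86, 0.001], [0.0, 0.002, -1.0]]
force: [0.2, 0.0, -0.7]
opening: 0.6
clock: 21.5
ee_pos: [497.8, 202.5, 214.3]
eef_rot: [[-0.86, -0.51, 0.007], [-0.51, 0.86, 0.003], [-0.007, -0.001, -1.0]]
force: [1.1, -0.5, -0.3]
opening: 0.597
21.5 [497.779 202.475 214.312] [[-0.8599, -0.5104, 0.0067], [-0.5104, 0.8599, 0.0027], [-0.0071, -0.0011, -1.0]] [ 1.135 -0.481 -0.306] 0.5966232676761659
[496.89721304 202.30922318 211.83237876] [ 0.36534194  0.93157091 -0.00371579] 53.0155208323884
scene pred head top [312.24204945 129.03553909] [311.61775914 139.2934773 ] (np.int64(281), np.int64(103))
side pred head top [233.70089024 165.47094732] [234.37614186 181.09766116] (np.int64(204), np.int64(145))
```

View pics/s8z.png

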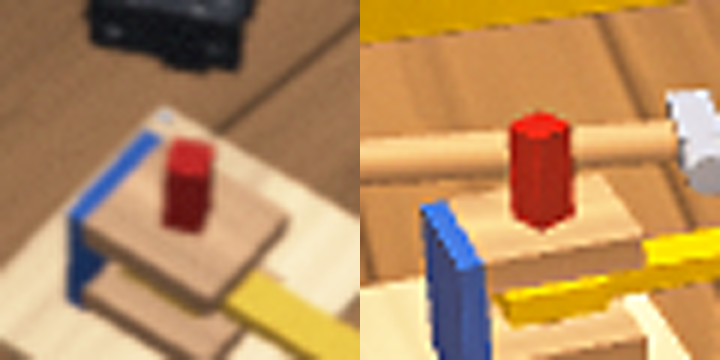

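View pics/w8.png

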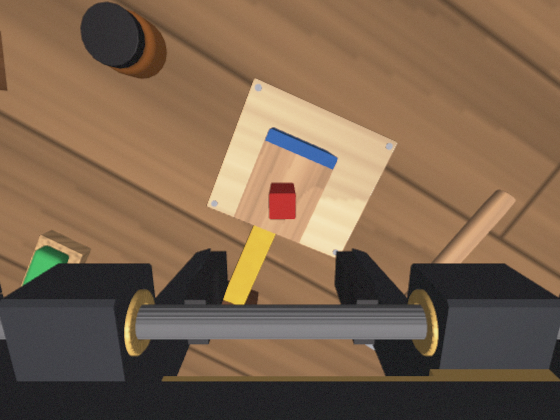

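In both outside views the head sits flush on the upper cheek. Its top is at side pixel (234,165.5), against (233.7,165.5) predicted for fully home. The gripper is clear, so I'll hand in.

```bash
python3 -m jog '[[[0.6,0,0,0,0,0,0],[0.6,0,0,0,0,0,0]]]'; python3 -c "
from plant import bot
print(bot.sign_off())"
```

```text
clock: 21.85
ee_pos: [495.5, 202.0, 208.3]
eef_rot: [[-0.86, -0.51, -0.004], [-0.51, 0.86, 0.001], [0.003, 0.003, -1.0]]
force: [0.6, 1.3, -1.0]
opening: 0.601
the job is handed in; nothing more can be done
None
```

I drew the pin out of its block, threaded it down through the upper cheek, boom and lower cheek, and released it. I handed the job in at about 21.9 s of the 64 s allowed; sign-off gives no verdict.

- **Seating:** the arm met a hard stop at TCP z 69.7 mm, where 69.9 mm was predicted for fully home. After release, the head top was at side-camera pixel (234, 165.5), against a predicted (233.7, 165.5). The head looks flush and upright in both outside views.
- **Forces:** my readings between moves stayed at or below about 6.5 N vertical and 5 N sideways. The sideways force came from bringing the boom into line.
- **Bystanders:** I passed over or near the jar and hammer without touching them, and saw no displacement. I did not measure their positions, or those of the cup and sanding block, again at the end.

One thing disagreed with the description. The real fingertips sit about 37 mm behind the reported TCP, so the first grasp closed on air just above the head. I found this from the images, corrected for it, and gripped at the second try.

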